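# Lean the house panel on the display stand

### The arm

A 6-joint arm with a two-finger parallel gripper is mounted at the origin on the work surface. World frame = base frame: x ahead of the robot, y to its left, z up, the work surface at z = 0. Lengths are in m, angles in rad, forces in N, time in s.
With the tool pointing down it reaches from about 0.3 to 0.85 m from the base axis. Payload 5.4 kg.
Tool frame: the origin (TCP) lies between the finger pads; the fingertips stand 22 mm ahead of it and the grasp point (between the pads) lies 3 mm ahead of it; z points along the fingers, y is the line along which they close (so a half turn about z gives the same grasp; the last joint's range is limited). The gripper opens to 85 mm and grips with 20 to 120 N. Pads are 22 mm wide; open, the fingers measure 114 mm over their backs; the gripper's body (76 mm by 85 mm) begins 54 mm behind the grasp point. The pads swing forward as they close: fully open they stand 13 mm farther back than shut.
Start: joints at [1.099, 0.158, 1.597, -0, 1.386, -0.21], TCP at [0.149, 0.555, 0.253] pointing down, gripper open.
Joint ranges: [-2.91, 2.91], [-0.94, 2.29], [0.18, 2.7], [-1.29, 4.43], [0.17, 2.64], [-3, 3]. Speed limits (rad/s): [2.57, 2.57, 3.14, 3.14, 3.14, 3.14].

### API

Orientations are given as a unit quaternion [x, y, z, w].
In Python, from rig import * gives the robot as it stands.
- The arm moves only by the tool send_rows, never from a script. Its argument "motion" is a list of rows, each an object with "xyz": the shift along the tool's x, y, z in m, a list of three; "turn": the turn, a rotation vector about the tool's x, y, z in rad, a list of three; "jaw": the opening, from 0 (shut) to 1 (fully open). In form: [{"xyz": [x, y, z], "turn": [wx, wy, wz], "jaw": jaw}, ...]. A call has 1 to 20 rows; each row shifts and turns the commanded pose from where the row before left it, along the tool's axes as they then stand; what a row does not reach is not made up. A row lasts 1/8 s, in which the tool goes at most 62.5 mm and 10.7 degrees, less where a joint would pass 70% of its speed; a pose out of reach is approached as far as the arm can. A call is refused whole if a number of a shift passes 0.0625 or a number of a turn 0.188, either way. A call with a gripper value outside its range is refused whole. The fingers move at their own pace and stop on an object; "newtons" is the grip in N (left out, the last holds). Time passes only in rows, so rows that do not move let the fingers close. It gives the time, the measured TCP pose, the force, the opening and the grip force at its end, in the units of the state.
- state(): the state, without advancing time (a new reading comes with each control period).
- grab_frame(name): name is "scene" or "top" or "wrist"; returns the picture (400x640x3 uint8, red, green, blue); there is no depth.
- get_calibration(name): a dict with "fx", "fy", "cx", "cy" (pixels), "R" (3x3) and "t" (3): a world point X has camera coordinates R X + t. Camera axes: x right, y down, z forward; pixel columns grow to the right and rows downward; lengths in m; the calibration is good to about 2 mm. A picture is of the moment at which its call begins: read the wrist's pose just before it. get_calibration takes no time and is no camera call; for the wrist camera it gives the pose at the moment of the call.
- sign_off(): hands the job in; it is judged then, once.
Trained networks look in the newest picture that a camera, given by its name, has taken for a name from the list of things; names that differ only in an ending like _2 or _b are one class to them, and where a whole thing is asked for, a point or a joint stands for the part that bears it (a point fixed in the world has none). Each returns a list of dicts, best first, with "conf" (0 to 1); they miss things now and then, are a little off and sometimes report something else, mostly with a low value. They report only what shows in the picture. A call takes as long as a camera call. They do not tell look-alikes from the thing itself.
- silhouettes(camera, name): "pixels" (400x640 bool, what is visible of it) and "extent" ([left, top, right, bottom] in pixels, round what is visible of it).
The state is a dict: "time_s": time; "joints": joint angles; "joint_vel": joint speeds; "joint_torque": joint torques, N m; "tool_pos": TCP position; "tool_rot": TCP orientation; "contact_force": force on the tool from outside, world axes, zero at the start; "torque": the same for the moment, N m; "gripper_width": opening from 0.0 (shut) to 1.0 (fully open); "gripper_force": force on a finger pad.
Only numpy, scipy, OpenCV 4.12 (cv2) and the standard library are available. Lean on these libraries where they do the work, as an engineer would, in place of code of your own. Each camera call takes 0.05 s, during which the arm holds its last target. There are 200 camera calls.

### The job

In a sculptor's studio three plywood cut-out panels stand upright in a slotted rack. Take the house-shaped one with the pointed gable and lean it, point up, on the empty display stand: its foot on the base, right up against the feet of the two sloping slats and centred between them, and its flat side lying back against the slats, so that it stays there by itself without sliding. Leave the other two panels in their slots.

Things in the scene. Friction and masses are not known exactly. Their poses are not given: they have to be found in the camera images.
- house_mid (a point): Centre, half-way up, of the house-shaped plywood panel: 10 mm thick, 110 wide, 160 tall, 120 g; straight sides to 105 mm above its foot, then a 90-degree gable to a point 80 mm above this centre. Axes: x square to the flat face (thickness), y across, z up to the point. Starts upright in a rack slot (13 mm wide, 30 mm deep, floor 12 mm above the table): lift it straight up to free it.
- rest: Sloping rest of the fixed wooden stand: two slats 20 mm wide, at y +35 and -35 mm, 95 mm long, leaning back 20 degrees from vertical. Origin: midway between the slats where their front face meets the level base top (18 mm above table). Axes: x out of that face (panel goes there), y level, z up the slope. Flush, the panel's centre is at x 5, z 80 mm. 6 mm high strip 43 mm in front.
- arch_mid (a point): Centre of a round-topped plywood panel, 10 mm thick, 100 wide, 150 tall, standing in another slot of the same wooden rack (250 x 130 mm, three parallel slots 80 mm apart, open above and at the ends); leave it there. Axes: x square to the flat face, y across, z up.
- square_mid (a point): Centre of a square-topped plywood panel, 10 mm thick, 100 wide, 140 tall, standing in the remaining slot of the rack; leave it there. Axes: x square to the flat face, y across, z up.
There are look-alikes about, which are no part of the job. Leave any turquoise look-alike of the part that bears house_mid alone.

How it is judged:
At the end, for the whole second after the job is handed in: House panel leaning point up and at rest: centre within 20 mm of the stand's middle sideways, 60 to 100 mm up the slope, at most 22 mm ahead of the slats' face (5 is flush); tilt and facing within 10 degrees of the slats'; other panels within 30 mm of their start (x of house_mid in the frame of rest between -0.005 and 0.022 m and y of house_mid in the frame of rest between -0.02 and 0.02 m and z of house_mid in the frame of rest between 0.06 and 0.1 m and angle between the z axis of house_mid and the z axis of rest, either way round below 0.18 rad and angle between the x axis of house_mid and the x axis of rest, either way round below 0.18 rad and angle between house_mid's own z axis and vertical below 0.6 rad and linear speed of house below 0.01 m/s and angular speed of house below 0.06 rad/s and distance of each of arch_mid, square_mid from where it was at the start of the episode below 0.03 m); the robot touches nothing.
It fails at once if another panel is pulled from its slot or knocked away (moved over 60 mm) (distance of any of arch_mid, square_mid from where it was at the start of the episode above 0.06 m).
It also fails if it takes over 38 s, if anything falls off the work surface, if the arm or the gripper's body presses on something with over 40 N, if the wrist force passes 120 N, or if a joint passes its speed limit or range.

## Working session

There is one attempt and no reset: what is moved stays moved. The work goes in short steps, Python scripts to look and compute and a tool call to move; the robot and the scene stay as the last step left them, time stands still between calls to the robot, and variables do not carry over. Pictures are saved under pics/ and viewed, at most 10 in all, crops included, and the job is handed in when it is done.

Besides the shell and the picture viewer there is one more tool, called after "Emit:" by a JSON object that holds its "method" and its "body", one argument or row to a line. send_rows: Moves the arm, as the interface text tells. Its arguments: {"type":"object","properties":{"motion":{"type":"array","items":{"type":"object","properties":{"xyz":{"type":"array","items":{"type":"number"}},"turn":{"type":"array","items":{"type":"number"}},"jaw":{"type":"number"}}}},"newtons":{"type":"number"}},"required":["motion"]}

```bash
mkdir -p pics
python3 - <<'E'
from rig import *
import cv2,numpy as np
s=state();print(s['time_s'],s['tool_pos'],s['tool_rot'])
for c in('scene','top'):
    im=grab_frame(c);cv2.imwrite(f'pics/{c}0.png',im[:,:,::-1])
    k=get_calibration(c);print(c,k)
    for n in('house_mid','arch_mid','square_mid','rest'):
        for d in silhouettes(c,n):print(n,round(d['conf'],2),d['extent'])
E
```

```text
0.0 [0.14860156 0.55488166 0.25231427] [ 1.30527028e-01  9.91444299e-01 -8.94014022e-04 -3.13205507e-04]
scene {'fx': 505.54735130538893, 'fy': 505.54735130538893, 'cx': 313.61614185628696, 'cy': 197.39461838095846, 'R': array([[-0.39078354,  0.92023434, -0.02137706],
       [ 0.65493955,  0.26165577, -0.70893614],
       [-0.64679395, -0.29104126, -0.70494863]]), 't': array([ 0.20601042, -0.35860099,  1.8690166 ])}
house_mid 0.78 [337.5, 241.3, 363.5, 297.7]
house_mid 0.69 [355.4, 190.8, 398.5, 231.4]
house_mid 0.66 [428.8, 204.8, 474.0, 255.6]
arch_mid 0.76 [352.2, 157.0, 388.1, 176.2]
square_mid 0.77 [355.3, 176.8, 391.0, 209.6]
rest 0.63 [220.2, 139.1, 253.2, 172.9]
top {'fx': 426.58629916400747, 'fy': 426.58629916400747, 'cx': 319.08944658000877, 'cy': 198.89651319056898, 'R': array([[ 0.02380087, -0.99956635, -0.01733846],
       [-0.99647455, -0.02232447, -0.08087078],
       [ 0.08044864,  0.01920213, -0.99657378]]), 't': array([0.06782644, 0.63484254, 1.02318117])}
house_mid 0.97 [149.6, 205.4, 208.1, 223.7]
house_mid 0.85 [246.2, 116.4, 289.3, 150.4]
house_mid 0.68 [231.8, 185.1, 286.9, 206.4]
arch_mid 0.77 [262.3, 250.8, 303.4, 269.9]
square_mid 0.9 [245.2, 218.7, 294.8, 238.3]
rest 0.75 [443.1, 240.1, 491.4, 265.3]
```

View pics/scene0.png

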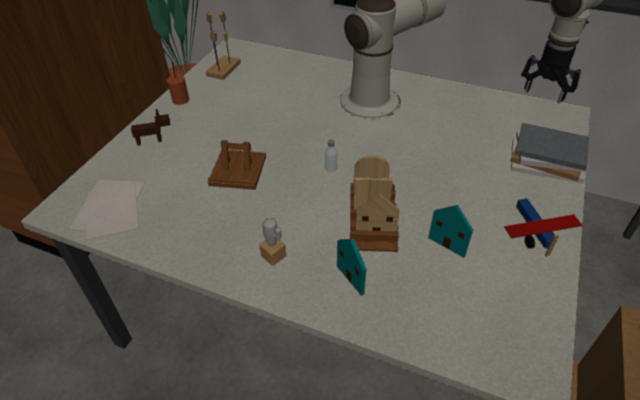

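View pics/top0.png

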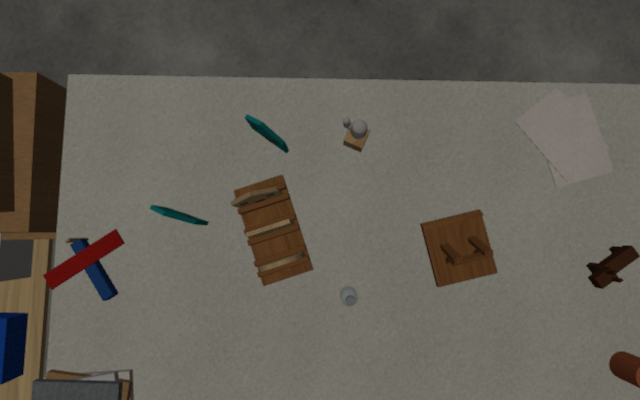

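Three house candidates: wood-coloured one in the rack (scene 377,211; top 258,196), turquoise at scene (350,268) and (451,230). The wood-coloured one in the rack fits; I'll confirm it in a crop along with the stand.

Run:
```python
import cv2,numpy as np
a=cv2.imread('pics/scene0.png');b=cv2.imread('pics/top0.png')
f=lambda i,x,y:cv2.convertScaleAbs(cv2.resize(i[y:y+75,x:x+100],(400,300),interpolation=cv2.INTER_CUBIC),alpha=1.6)
f2=lambda i,x,y:cv2.convertScaleAbs(cv2.resize(i[y:y+120,x:x+160],(400,300),interpolation=cv2.INTER_CUBIC),alpha=1.6)
cv2.imwrite('pics/crop0.png',np.vstack([np.hstack([f(a,325,180),f(a,190,120)]),np.hstack([f2(b,200,170),f(b,410,205)])]))
```

```text
(no output)
```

View pics/crop0.png

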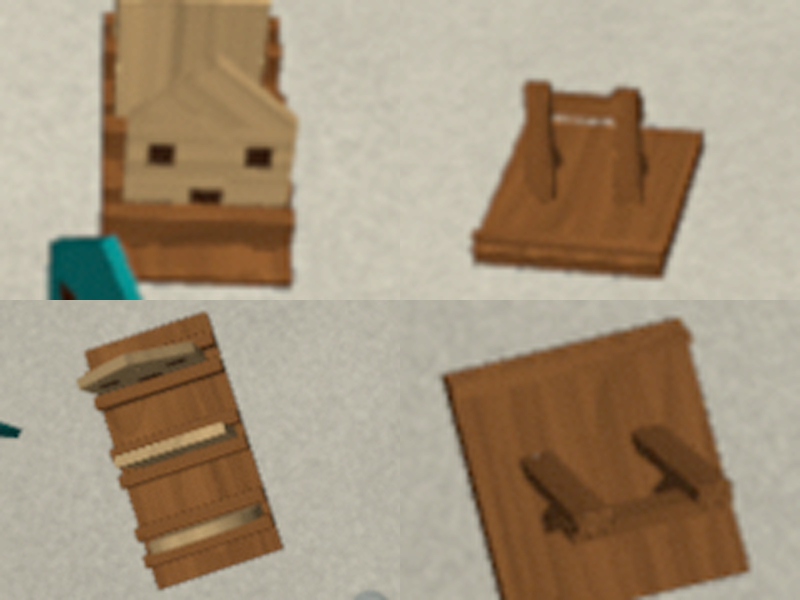

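The crop confirms the target: a plain wood house with dark windows in the rack's far slot (scene 377,205). The stand's slat feet are at top ≈(443,244) and (471,238), leaning back toward the robot.

```bash
cat > h.py <<'E'
from rig import *
import cv2,numpy as np
from scipy.spatial.transform import Rotation as Ro
def K(c):
    k=get_calibration(c);return k,np.array([[k['fx'],0,k['cx']],[0,k['fy'],k['cy']],[0,0,1]])
def ray(c,p):
    k,M=K(c);R=np.array(k['R']);o=-R.T@np.array(k['t']);d=R.T@np.linalg.inv(M)@[p[0],p[1],1];return o,d
def onz(c,p,z):
    o,d=ray(c,p);return o+d*(z-o[2])/d[2]
def proj(c,X):
    k,M=K(c);q=(M@(np.array(k['R'])@np.atleast_2d(X).T+np.array(k['t'])[:,None])).T;return q[:,:2]/q[:,2:]
def tool():
    s=state();return np.array(s['tool_pos']),Ro.from_quat(s['tool_rot'])
E
python3 - <<'E'
from h import *
np.set_printoptions(precision=4,suppress=True)
for p in [(443.25,244.5),(470.75,238.5),(421.2,223.7),(481,211)]:print('stand',p,onz('top',p,.018))
# rack crop: scale 2.5, offset (200,170), crop origin (0,300)
g=lambda u,v:(200+u/2.5,170+(v-300)/2.5)
for n,u,v in[('fl',86,350),('fr',208,314),('br',282,547),('bl',160,588)]:print('rack',n,onz('top',g(u,v),.042))
for p in[(133,352),]:print('apex',onz('top',g(*p),.172))
print('apex scene ray at z .172',onz('scene',(325+217/4,180+57/4),.172))
p,R=tool();print(R.as_matrix());k,M=K('wrist');Rw=np.array(k['R']);print('cam in tool',R.inv().apply(-Rw.T@k['t']-p),(Rw@R.as_matrix()),M[0,0])
E
```

```text
stand (443.25, 244.5) [ 0.5287 -0.2237  0.018 ]
stand (470.75, 238.5) [ 0.5449 -0.2906  0.018 ]
stand (421.2, 223.7) [ 0.5783 -0.1698  0.018 ]
stand (481, 211) [ 0.6129 -0.316   0.018 ]
rack fl [0.649 0.289 0.042]
rack fr [0.6868 0.171  0.042 ]
rack br [0.4638 0.0932 0.042 ]
rack bl [0.4221 0.2089 0.042 ]
apex [0.6355 0.2202 0.172 ]
apex scene ray at z .172 [0.6307 0.2276 0.172 ]
[[-0.9659  0.2588 -0.    ]
 [ 0.2588  0.9659 -0.0001]
 [ 0.     -0.0001 -1.    ]]
cam in tool [ 0.0742 -0.0009 -0.121 ] [[ 0.0005  1.     -0.0009]
 [-0.957   0.0002 -0.2901]
 [-0.2901  0.001   0.957 ]] 312.0356588113262
```

Emit:
{"method": "send_rows", "body": {
  "motion": [
    {"xyz": [0,0,-0.008],"turn": [0,0,0.162],"jaw": 1},
    {"xyz": [0,0,-0.008],"turn": [0,0,0.162],"jaw": 1},
    {"xyz": [0,0,-0.008],"turn": [0,0,0.162],"jaw": 1},
    {"xyz": [0,0,-0.008],"turn": [0,0,0.162],"jaw": 1},
    {"xyz": [0,0,-0.008],"turn": [0,0,0.162],"jaw": 1},
    {"xyz": [0,0,-0.008],"turn": [0,0,0.162],"jaw": 1},
    {"xyz": [-0.04,0.029,0],"jaw": 1},
    {"xyz": [-0.04,0.029,0],"jaw": 1},
    {"xyz": [-0.04,0.029,0],"jaw": 1},
    {"xyz": [-0.04,0.029,0],"jaw": 1},
    {"xyz": [-0.04,0.029,0],"jaw": 1},
    {"xyz": [-0.04,0.029,0],"jaw": 1},
    {"xyz": [-0.04,0.029,0],"jaw": 1},
    {"xyz": [-0.04,0.029,0],"jaw": 1},
    {"xyz": [-0.04,0.029,0],"jaw": 1},
    {"xyz": [-0.04,0.029,0],"jaw": 1},
    {"xyz": [-0.04,0.029,0],"jaw": 1},
    {"xyz": [-0.04,0.029,0],"jaw": 1},
    {"xyz": [0,0,0],"jaw": 1}
  ]
}}

```text
$.motion[6]: bad value
```

Run:
```python
from h import *
np.set_printoptions(precision=4,suppress=True)
p,R=tool();print(state()['time_s'],p,R.as_matrix(),state()['joints'])
im=grab_frame('wrist');m=im[:,:,::-1].copy()
k,M=K('wrist');np.savez('w1.npz',R=k['R'],t=k['t'],M=M)
for n in('house_mid','square_mid'):
    for d in silhouettes('wrist',n):print(n,d['conf'],d['extent'])
n=np.array([.944,.330,0]);t=np.array([-.33,.944,0]);c=np.array([.632,.219,.092])
for y,z in[(-55,25),(0,80),(55,25)]:
    for s in(-5,5):
        q=proj('wrist',c+n*s/1e3+t*y/1e3+[0,0,z/1e3])[0];cv2.circle(m,tuple(int(round(v)) for v in q),2,(0,0,255),-1)
cv2.imwrite('pics/w1.png',m)
```

```text
0.5 [0.1488 0.5554 0.2532] [[-0.9659  0.2588 -0.    ]
 [ 0.2588  0.9659 -0.0001]
 [ 0.     -0.0001 -1.    ]] [ 1.0989  0.1584  1.5971 -0.      1.3862 -0.2101]
```

View pics/w1.png

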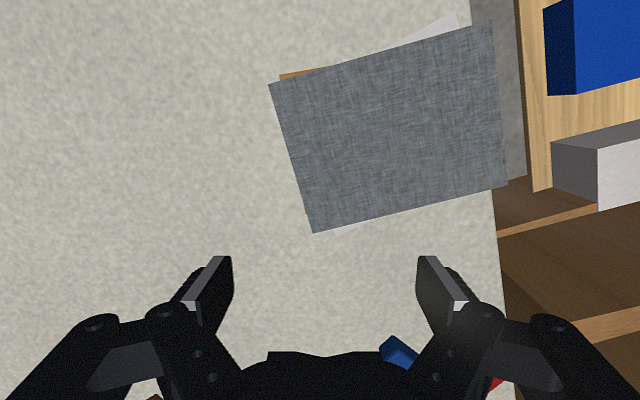

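The call was refused because "turn" is required in every row. The picture only shows the start place: the books at (390,125) and the open fingers at (215,285) and (435,285).

Emit:
{"method": "send_rows", "body": {
  "motion": [
    {"xyz": [0,0,-0.008],"turn": [0,0,0.162],"jaw": 1},
    {"xyz": [0,0,-0.008],"turn": [0,0,0.162],"jaw": 1},
    {"xyz": [0,0,-0.008],"turn": [0,0,0.162],"jaw": 1},
    {"xyz": [0,0,-0.008],"turn": [0,0,0.162],"jaw": 1},
    {"xyz": [0,0,-0.008],"turn": [0,0,0.162],"jaw": 1},
    {"xyz": [0,0,-0.008],"turn": [0,0,0.162],"jaw": 1},
    {"xyz": [-0.04,0.029,0],"turn": [0,0,0],"jaw": 1},
    {"xyz": [-0.04,0.029,0],"turn": [0,0,0],"jaw": 1},
    {"xyz": [-0.04,0.029,0],"turn": [0,0,0],"jaw": 1},
    {"xyz": [-0.04,0.029,0],"turn": [0,0,0],"jaw": 1},
    {"xyz": [-0.04,0.029,0],"turn": [0,0,0],"jaw": 1},
    {"xyz": [-0.04,0.029,0],"turn": [0,0,0],"jaw": 1},
    {"xyz": [-0.04,0.029,0],"turn": [0,0,0],"jaw": 1},
    {"xyz": [-0.04,0.029,0],"turn": [0,0,0],"jaw": 1},
    {"xyz": [-0.04,0.029,0],"turn": [0,0,0],"jaw": 1},
    {"xyz": [-0.04,0.029,0],"turn": [0,0,0],"jaw": 1},
    {"xyz": [-0.04,0.029,0],"turn": [0,0,0],"jaw": 1},
    {"xyz": [-0.04,0.029,0],"turn": [0,0,0],"jaw": 1},
    {"xyz": [0,0,0],"turn": [0,0,0],"jaw": 1}
  ]
}}

```text
time_s: 3.02
tool_pos: [0.638, 0.2147, 0.3002]
tool_rot: [0.58, 0.815, -0.0, -0.0]
contact_force: [0.1, 0.2, 0.3]
gripper_width: 1.002
gripper_force: 0.0
```

Run:
```python
from h import *
np.set_printoptions(precision=4,suppress=True)
p,R=tool();print(state()['time_s'],p,R.as_matrix(),state()['joints'])
im=grab_frame('wrist');m=im[:,:,::-1].copy()
k,M=K('wrist')
for n in('house_mid','square_mid'):
    for d in silhouettes('wrist',n):print(n,d['conf'],d['extent'])
n=np.array([.944,.330,0]);t=np.array([-.33,.944,0]);c=np.array([.632,.219,.092])
for y,z in[(-55,25),(0,80),(55,25)]:
    for s in(-5,5):
        q=proj('wrist',c+n*s/1e3+t*y/1e3+[0,0,z/1e3])[0];print(y,s,q);cv2.circle(m,tuple(int(round(v)) for v in q),2,(0,0,255),-1)
cv2.imwrite('pics/w1b.png',m)
```

```text
3.025 [0.638  0.2147 0.3002] [[-0.3268  0.9451 -0.0006]
 [ 0.9451  0.3268 -0.0008]
 [-0.0005 -0.0009 -1.    ]] [ 0.1459  0.3889  1.2275 -0.0007  1.526  -0.1871]
house_mid 0.89 [314.8, 110.8, 328.2, 224.4]
house_mid 0.83 [390.4, 175.6, 503.1, 256.7]
house_mid 0.6 [300.2, 0.0, 334.5, 34.0]
square_mid 0.88 [215.7, 125.5, 263.6, 243.9]
-55 -5 [317.2841 232.3909]
-55 5 [326.7772 232.4081]
0 -5 [315.4971 196.4865]
0 5 [327.4922 196.5077]
55 -5 [316.7214 125.0347]
55 5 [327.2324 125.0522]
```

View pics/w1b.png

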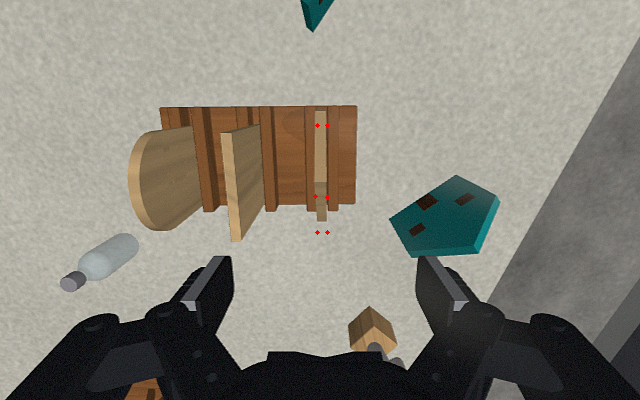

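The panel is square to the tool, edge-on at columns 315–328 and rows 111–224. My predicted points sit about 10 mm too low, so its centre is ≈(0.630, 0.228). Next a near look at the stand.

Emit:
{"method": "send_rows", "body": {
  "motion": [
    {"xyz": [-0.041,-0.0245,0],"turn": [0,0,0],"jaw": 1},
    {"xyz": [-0.041,-0.0245,0],"turn": [0,0,0],"jaw": 1},
    {"xyz": [-0.041,-0.0245,0],"turn": [0,0,0],"jaw": 1},
    {"xyz": [-0.041,-0.0245,0],"turn": [0,0,0],"jaw": 1},
    {"xyz": [-0.041,-0.0245,0],"turn": [0,0,0],"jaw": 1},
    {"xyz": [-0.041,-0.0245,0],"turn": [0,0,0],"jaw": 1},
    {"xyz": [-0.041,-0.0245,0],"turn": [0,0,0],"jaw": 1},
    {"xyz": [-0.041,-0.0245,0],"turn": [0,0,0],"jaw": 1},
    {"xyz": [-0.041,-0.0245,0],"turn": [0,0,0],"jaw": 1},
    {"xyz": [-0.041,-0.0245,0],"turn": [0,0,0],"jaw": 1},
    {"xyz": [0,0,0],"turn": [0,0,0.1],"jaw": 1},
    {"xyz": [0,0,0],"turn": [0,0,0],"jaw": 1}
  ]
}}

```text
time_s: 4.68
tool_pos: [0.5402, -0.2496, 0.3016]
tool_rot: [0.618, 0.786, 0.0, 0.0]
contact_force: [-0.5, -0.6, -0.4]
gripper_width: 1.0
gripper_force: 0.0
```

Run:
```python
from h import *
np.set_printoptions(precision=4,suppress=True)
p,R=tool();print(state()['time_s'],p,R.as_matrix(),state()['joints'])
k,M=K('wrist');np.savez('w2.npz',R=k['R'],t=k['t'],M=M)
im=grab_frame('wrist');cv2.imwrite('pics/w2raw.png',im[:,:,::-1]);m=im[:,:,::-1].copy()
for d in silhouettes('wrist','rest'):print(d['conf'],d['extent'])
a=np.radians(13.4);o=np.array([.537,-.257,.018]);x=np.array([np.cos(a),np.sin(a),0]);y=np.array([-np.sin(a),np.cos(a),0])
zz=-np.sin(np.radians(20))*x+np.cos(np.radians(20))*np.array([0,0,1])
for yy in(-45,-25,25,45):
    for z in(0,95):
        q=proj('wrist',o+y*yy/1e3+zz*z/1e3)[0];print(yy,z,q);cv2.circle(m,tuple(int(round(v)) for v in q),2,(0,0,255),-1)
m=cv2.resize(m[0:280,120:493],(800,600),interpolation=cv2.INTER_CUBIC)
cv2.imwrite('pics/w2.png',cv2.convertScaleAbs(m,alpha=1.4))
```

```text
4.675 [ 0.5402 -0.2496  0.3016] [[-0.2365  0.9716  0.0004]
 [ 0.9716  0.2365  0.0001]
 [ 0.      0.0004 -1.    ]] [-0.6358  0.1819  1.4753  0.0003  1.4842 -0.8746]
0.77 [272.7, 139.7, 320.7, 231.4]
-45 0 [320.5197 203.2766]
-45 95 [289.5585 227.4417]
-25 0 [320.5726 189.002 ]
-25 95 [289.0843 209.9151]
25 0 [320.7114 151.5185]
25 95 [287.8229 163.2982]
45 0 [320.7697 135.7589]
45 95 [287.2856 143.4376]
```

View pics/w2.png

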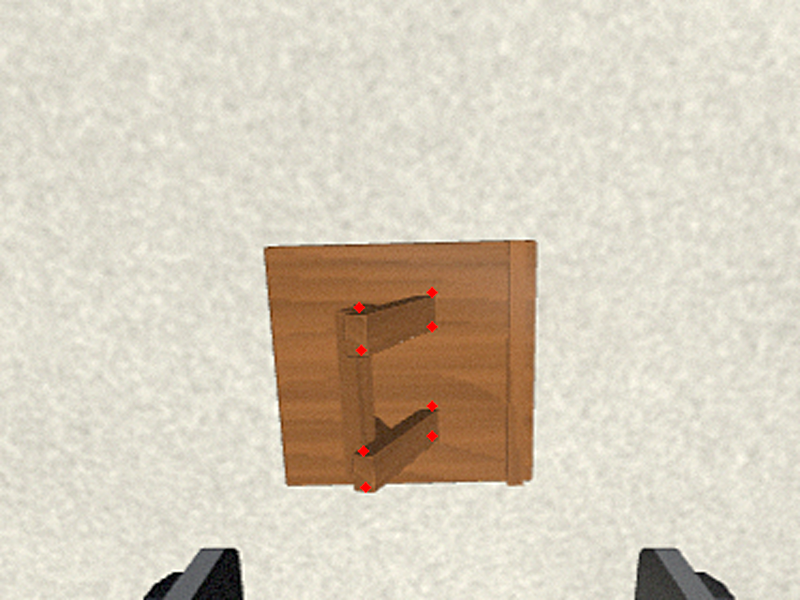

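The slats' feet are at crop (435,295–327) and (437,410–437). That puts the stand about 2.5 mm further out than the drawn prediction and turned about 1.4° more, so the rest origin is ≈(0.540, −0.256), yaw 15°. I'll go back to the rack and grasp.

Emit:
{"method": "send_rows", "body": {
  "motion": [
    {"xyz": [0,0,0],"turn": [0,0,-0.1],"jaw": 0.7},
    {"xyz": [0.0422,0.0241,0],"turn": [0,0,0],"jaw": 0.7},
    {"xyz": [0.0422,0.0241,0],"turn": [0,0,0],"jaw": 0.7},
    {"xyz": [0.0422,0.0241,0],"turn": [0,0,0],"jaw": 0.7},
    {"xyz": [0.0422,0.0241,0],"turn": [0,0,0],"jaw": 0.7},
    {"xyz": [0.0422,0.0241,0],"turn": [0,0,0],"jaw": 0.7},
    {"xyz": [0.0422,0.0241,0],"turn": [0,0,0],"jaw": 0.7},
    {"xyz": [0.0422,0.0241,0],"turn": [0,0,0],"jaw": 0.7},
    {"xyz": [0.0422,0.0241,0],"turn": [0,0,0],"jaw": 0.7},
    {"xyz": [0.0422,0.0241,0],"turn": [0,0,0],"jaw": 0.7},
    {"xyz": [0.0422,0.0241,0],"turn": [0,0,0],"jaw": 0.7},
    {"xyz": [0,0,0.04],"turn": [0,0,0],"jaw": 0.7},
    {"xyz": [0,0,0.02],"turn": [0,0,0],"jaw": 0.7},
    {"xyz": [0,0,0],"turn": [0,0,0],"jaw": 0.7}
  ]
}}

```text
time_s: 6.52
tool_pos: [0.6267, 0.2273, 0.239]
tool_rot: [0.578, 0.816, -0.002, -0.002]
contact_force: [0.2, 0.4, -0.3]
gripper_width: 0.703
gripper_force: 0.0
```

Run:
```python
from h import *
np.set_printoptions(precision=4,suppress=True)
p,R=tool();print(state()['time_s'],p,R.as_matrix())
im=grab_frame('wrist');m=im[:,:,::-1].copy()
for n in('house_mid',):
    for d in silhouettes('wrist',n):
        print(n,d['conf'],d['extent'])
n=np.array([.944,.330,0]);t=np.array([-.33,.944,0]);c=np.array([.630,.228,.092])
for y,z in[(-55,25),(0,80),(55,25)]:
    for s in(-5,5):
        q=proj('wrist',c+n*s/1e3+t*y/1e3+[0,0,z/1e3])[0];print(y,s,q);cv2.circle(m,tuple(int(round(v)) for v in q),2,(0,0,255),-1)
cv2.imwrite('pics/w3.png',m)
```

```text
6.525 [0.6267 0.2273 0.239 ] [[-0.3313  0.9435 -0.0046]
 [ 0.9435  0.3313 -0.0008]
 [ 0.0007 -0.0047 -1.    ]]
house_mid 0.91 [322.2, 125.1, 337.8, 264.5]
house_mid 0.91 [403.1, 199.6, 543.1, 310.6]
house_mid 0.85 [305.1, 0.0, 343.7, 36.7]
-55 -5 [320.7557 259.9488]
-55 5 [332.1845 259.9538]
0 -5 [319.7444 223.5902]
0 5 [335.0075 223.5989]
55 -5 [320.4311 131.4542]
55 5 [333.3725 131.4659]
```

View pics/w3.png

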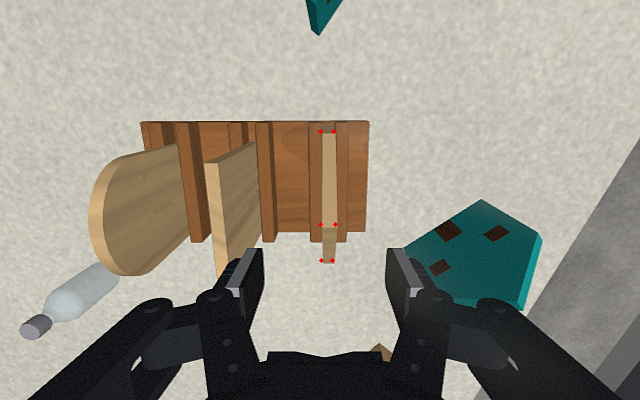

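The panel lies within about 1 mm of the red prediction, 4 mm to the right of the finger midline (column 329 against 325). I'll shift, descend and close.

Emit:
{"method": "send_rows", "body": {
  "motion": [
    {"xyz": [0,0.004,0.01],"turn": [0,0,0],"jaw": 0.7},
    {"xyz": [0,0,0.025],"turn": [0,0,0],"jaw": 0.7},
    {"xyz": [0,0,0.025],"turn": [0,0,0],"jaw": 0.7},
    {"xyz": [0,0,0.02],"turn": [0,0,0],"jaw": 0.7},
    {"xyz": [0,0,0.011],"turn": [0,0,0],"jaw": 0.7},
    {"xyz": [0,0,0],"turn": [0,0,0],"jaw": 0.7},
    {"xyz": [0,0,0],"turn": [0,0,0],"jaw": 0},
    {"xyz": [0,0,0],"turn": [0,0,0],"jaw": 0},
    {"xyz": [0,0,0],"turn": [0,0,0],"jaw": 0},
    {"xyz": [0,0,0],"turn": [0,0,0],"jaw": 0},
    {"xyz": [0,0,0],"turn": [0,0,0],"jaw": 0},
    {"xyz": [0,0,0],"turn": [0,0,0],"jaw": 0},
    {"xyz": [0,0,0],"turn": [0,0,0],"jaw": 0},
    {"xyz": [0,0,0],"turn": [0,0,0],"jaw": 0}
  ],
  "newtons": 50
}}

```text
time_s: 8.38
tool_pos: [0.6319, 0.2287, 0.1513]
tool_rot: [0.578, 0.816, -0.0, 0.0]
contact_force: [-2.9, -1.1, 6.0]
gripper_width: 0.108
gripper_force: 50.4
```

Emit:
{"method": "send_rows", "body": {
  "motion": [
    {"xyz": [0,0,-0.015],"turn": [0,0,0],"jaw": 0},
    {"xyz": [0,0,-0.025],"turn": [0,0,0],"jaw": 0},
    {"xyz": [0,0,-0.03],"turn": [0,0,0],"jaw": 0},
    {"xyz": [0,0,-0.03],"turn": [0,0,0],"jaw": 0},
    {"xyz": [0,0,-0.03],"turn": [0,0,0],"jaw": 0},
    {"xyz": [0,0,-0.01],"turn": [0,0,0],"jaw": 0},
    {"xyz": [0,0,0],"turn": [0,0,0],"jaw": 0}
  ]
}}

```text
time_s: 9.25
tool_pos: [0.6323, 0.2289, 0.2907]
tool_rot: [0.579, 0.816, 0.0, 0.0]
contact_force: [-1.1, -0.5, -1.2]
gripper_width: 0.108
gripper_force: 49.6
```

Run:
```python
from h import *
np.set_printoptions(precision=4,suppress=True)
p,R=tool();print(p,state()['gripper_width'],state()['joints'])
im=grab_frame('wrist');print([(d['conf'],d['extent']) for d in silhouettes('wrist','house_mid')])
T=lambda y,h,s:p+R.apply([y/1e3,s/1e3,.1393-h/1e3])
for y,h in[(-55,105),(0,160),(55,105),(55,0)]:print(y,h,proj('wrist',T(y,h,0))[0])
# target: yaw 15, tilt 20
a=np.radians(15);b=np.radians(20);x0=np.array([np.cos(a),np.sin(a),0]);Y=np.array([-np.sin(a),np.cos(a),0]);Z=-np.sin(b)*x0+np.cos(b)*np.array([0,0,1]);X=np.cos(b)*x0+np.array([0,0,np.sin(b)])
Rt=Ro.from_matrix(np.c_[Y,X,-Z]);o=np.array([.540,-.256,.018])
tgt=o+X*.005+Z*.1393+X*.0; rv=(R.inv()*Rt).as_rotvec();print('target',tgt,'rv tool',rv,'delta world',tgt-p)
# staged: pre = target +.012 along base x, +.06 up
pre=tgt+x0*.015+[0,0,.08]
print('pre',pre,'delta tool now',R.inv().apply(pre-p))
```

```text
[0.6323 0.2289 0.2907] 0.1080744950761148 [ 0.168   0.389   1.2458  0.0001  1.5056 -0.169 ]
[(0.82, [301.0, 0.1, 342.2, 45.2]), (0.78, [312.1, 132.2, 340.0, 335.4]), (0.68, [388.7, 184.9, 503.0, 275.8]), (0.57, [122.8, 139.2, 201.3, 252.7])]
-55 105 [326.7678 335.1528]
0 160 [327.705  315.2095]
55 105 [327.3983 146.8651]
55 0 [326.6931 131.0499]
target [ 0.4985 -0.2671  0.1506] rv tool [-0.3477 -0.0131  0.0744] delta world [-0.1337 -0.496  -0.1401]
pre [ 0.513  -0.2632  0.2306] delta tool now [-0.425  -0.2753  0.0598]
```

Emit:
{"method": "send_rows", "body": {
  "motion": [
    {"xyz": [-0.0386,-0.025,0],"turn": [0,0,0],"jaw": 0},
    {"xyz": [-0.0386,-0.025,0],"turn": [0,0,0],"jaw": 0},
    {"xyz": [-0.0386,-0.025,0],"turn": [0,0,0],"jaw": 0},
    {"xyz": [-0.0386,-0.025,0],"turn": [0,0,0],"jaw": 0},
    {"xyz": [-0.0386,-0.025,0],"turn": [0,0,0],"jaw": 0},
    {"xyz": [-0.0386,-0.025,0],"turn": [0,0,0],"jaw": 0},
    {"xyz": [-0.0386,-0.025,0],"turn": [0,0,0],"jaw": 0},
    {"xyz": [-0.0386,-0.025,0],"turn": [0,0,0],"jaw": 0},
    {"xyz": [-0.0386,-0.025,0],"turn": [0,0,0],"jaw": 0},
    {"xyz": [-0.0386,-0.025,0],"turn": [0,0,0],"jaw": 0},
    {"xyz": [-0.0386,-0.025,0],"turn": [0,0,0],"jaw": 0},
    {"xyz": [0,0,0],"turn": [-0.1159,-0.0044,0.0248],"jaw": 0},
    {"xyz": [0,0,0],"turn": [-0.1159,-0.0044,0.0248],"jaw": 0},
    {"xyz": [0,0,0],"turn": [-0.1159,-0.0044,0.0248],"jaw": 0},
    {"xyz": [0,0,0],"turn": [0,0,0],"jaw": 0},
    {"xyz": [0,0,0],"turn": [0,0,0],"jaw": 0}
  ]
}}

```text
time_s: 11.35
tool_pos: [0.5128, -0.2627, 0.2897]
tool_rot: [0.6, 0.782, 0.137, 0.104]
contact_force: [-0.7, -0.7, -0.9]
gripper_width: 0.113
gripper_force: 49.8
```

```bash
cat > d.py <<'E'
from h import *
np.set_printoptions(precision=4,suppress=True)
p,R=tool()
a=np.radians(15);b=np.radians(20);x0=np.array([np.cos(a),np.sin(a),0]);Y=np.array([-np.sin(a),np.cos(a),0]);Z=-np.sin(b)*x0+np.cos(b)*np.array([0,0,1]);X=np.cos(b)*x0+np.array([0,0,np.sin(b)])
B=np.c_[X,Y,Z];o=np.array([.540,-.256,.018]);Rt=Ro.from_matrix(np.c_[Y,X,-Z])
m=p+R.apply([0,0,.0593]);f=p+R.apply([0,0,.1393])
print('t',state()['time_s'],'centre in rest',B.T@(m-o),'foot in rest',B.T@(f-o),'rv',(R.inv()*Rt).as_rotvec())
tgt=o+X*.005+Z*.1393
for u in(.05,.01,0):print('up',u,'ahead .01 -> tool delta',R.inv().apply(tgt+x0*.01+[0,0,u]-p))
E
python3 d.py
python3 - <<'E'
from h import *
im=grab_frame('wrist');im2=grab_frame('scene')
a=cv2.resize(im,(400,250));b=cv2.resize(im2[90:190,160:320],(400,250),interpolation=cv2.INTER_CUBIC)
cv2.imwrite('pics/w4.png',np.hstack([a,b])[:,:,::-1])
E
```

```text
t 11.35 centre in rest [0.0664 0.0006 0.2056] foot in rest [0.0661 0.0007 0.1256] rv [-0.0034 -0.0008  0.0002]
up 0.05 ahead .01 -> tool delta [-0.0006 -0.0348  0.0822]
up 0.01 ahead .01 -> tool delta [-0.0007 -0.0484  0.1198]
up 0 ahead .01 -> tool delta [-0.0007 -0.0518  0.1292]
```

View pics/w4.png

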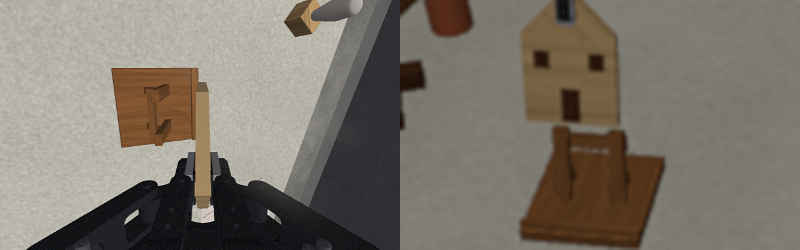

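The panel is held firmly over the stand: door and windows show at scene crop (570,60), and the slats stand free below at (590,160). I'll descend in front of the slats.

Emit:
{"method": "send_rows", "body": {
  "motion": [
    {"xyz": [0,-0.011,0.028],"turn": [0,0,0],"jaw": 0},
    {"xyz": [0,-0.014,0.035],"turn": [0,0,0],"jaw": 0},
    {"xyz": [0,-0.012,0.03],"turn": [0,0,0],"jaw": 0},
    {"xyz": [0,-0.008,0.02],"turn": [0,0,0],"jaw": 0},
    {"xyz": [0,-0.004,0.008],"turn": [0,0,0],"jaw": 0},
    {"xyz": [0,0,0],"turn": [0,0,0],"jaw": 0},
    {"xyz": [0,0,0],"turn": [0,0,0],"jaw": 0}
  ]
}}

```text
time_s: 12.32
tool_pos: [0.509, -0.2647, 0.1612]
tool_rot: [0.599, 0.782, 0.137, 0.106]
contact_force: [0.4, -0.5, -1.1]
gripper_width: 0.109
gripper_force: 49.7
```

```bash
python3 d.py
python3 - <<'E'
from h import *
im=grab_frame('wrist');im2=grab_frame('scene')
a=cv2.resize(im[60:310,160:560],(400,250));b=cv2.resize(im2[110:190,180:308],(400,250),interpolation=cv2.INTER_CUBIC)
cv2.imwrite('pics/w5.png',np.hstack([a,b])[:,:,::-1])
E
```

```text
t 12.325 centre in rest [ 0.0187 -0.0005  0.0863] foot in rest [ 0.0187 -0.0007  0.0063] rv [-0.0002  0.002   0.001 ]
up 0.05 ahead .01 -> tool delta [ 0.0003  0.0128 -0.0373]
up 0.01 ahead .01 -> tool delta [ 0.0004 -0.0009  0.0003]
up 0 ahead .01 -> tool delta [ 0.0004 -0.0043  0.0097]
```

View pics/w5.png

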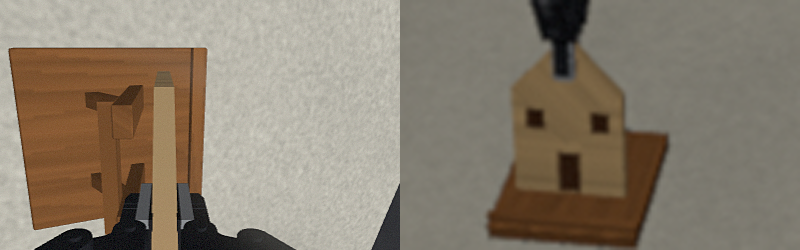

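The foot hovers just in front of the slats (wrist crop: slat at (130,110), panel at (165,100)), centred and parallel. I'll lower it nearly to the base, then slide back.

Emit:
{"method": "send_rows", "body": {
  "motion": [
    {"xyz": [0,-0.001,0.003],"turn": [0,0,0],"jaw": 0},
    {"xyz": [0,-0.001,0.003],"turn": [0,0,0],"jaw": 0},
    {"xyz": [0,-0.001,0.002],"turn": [0,0,0],"jaw": 0},
    {"xyz": [0,-0.002,-0.0007],"turn": [0,0,0],"jaw": 0},
    {"xyz": [0,-0.002,-0.0007],"turn": [0,0,0],"jaw": 0},
    {"xyz": [0,-0.002,-0.0007],"turn": [0,0,0],"jaw": 0},
    {"xyz": [0,0,0],"turn": [0,0,0],"jaw": 0}
  ]
}}

```text
time_s: 13.3
tool_pos: [0.5019, -0.2659, 0.1513]
tool_rot: [0.6, 0.781, 0.137, 0.105]
contact_force: [0.2, -0.8, -1.3]
gripper_width: 0.107
gripper_force: 49.7
```

```bash
python3 d.py
```

```text
t 13.3 centre in rest [0.0085 0.0003 0.0794] foot in rest [ 0.0084  0.0003 -0.0006] rv [-0.0012  0.0003 -0.0002]
up 0.05 ahead .01 -> tool delta [-0.0003  0.0229 -0.0441]
up 0.01 ahead .01 -> tool delta [-0.0003  0.0092 -0.0065]
up 0 ahead .01 -> tool delta [-0.0003  0.0058  0.0029]
```

Emit:
{"method": "send_rows", "body": {
  "motion": [
    {"xyz": [0,-0.0015,-0.0005],"turn": [0,0,0],"jaw": 0},
    {"xyz": [0,-0.0015,-0.0005],"turn": [0,0,0],"jaw": 0},
    {"xyz": [0,0,0],"turn": [0,0,0],"jaw": 0}
  ]
}}

```text
time_s: 13.68
tool_pos: [0.4992, -0.2666, 0.1514]
tool_rot: [0.6, 0.781, 0.138, 0.106]
contact_force: [2.0, 0.6, -1.7]
gripper_width: 0.113
gripper_force: 49.7
```

Emit:
{"method": "send_rows", "body": {
  "motion": [
    {"xyz": [0,0,0.001],"turn": [0,0,0],"jaw": 0},
    {"xyz": [0,0,0.001],"turn": [0,0,0],"jaw": 0},
    {"xyz": [0,0,0],"turn": [0,0,0],"jaw": 0}
  ]
}}

```text
time_s: 14.05
tool_pos: [0.5, -0.2668, 0.1505]
tool_rot: [0.599, 0.782, 0.137, 0.106]
contact_force: [-2.6, 2.5, 6.2]
gripper_width: 0.112
gripper_force: 51.1
```

The foot is on the base (about 7 N) and the panel is against the slats. Release and back off up the slope.

Emit:
{"method": "send_rows", "body": {
  "motion": [
    {"xyz": [0,0,0],"turn": [0,0,0],"jaw": 0.15},
    {"xyz": [0,0,0],"turn": [0,0,0],"jaw": 0.25},
    {"xyz": [0,0,0],"turn": [0,0,0],"jaw": 0.4},
    {"xyz": [0,0,0],"turn": [0,0,0],"jaw": 0.4},
    {"xyz": [0,0,0],"turn": [0,0,0],"jaw": 0.4},
    {"xyz": [0,0,-0.01],"turn": [0,0,0],"jaw": 0.4},
    {"xyz": [0,0,-0.02],"turn": [0,0,0],"jaw": 0.4},
    {"xyz": [0,0,-0.03],"turn": [0,0,0],"jaw": 0.4},
    {"xyz": [0,0,-0.04],"turn": [0,0,0],"jaw": 0.4},
    {"xyz": [0,0,-0.03],"turn": [0,0,0],"jaw": 0.4},
    {"xyz": [0,0,0],"turn": [0,0,0],"jaw": 0.4}
  ]
}}

```text
time_s: 15.42
tool_pos: [0.4573, -0.2795, 0.275]
tool_rot: [0.599, 0.781, 0.136, 0.109]
contact_force: [-0.2, -0.1, -0.6]
gripper_width: 0.403
gripper_force: 0.0
```

Run:
```python
from h import *
o=[]
im=grab_frame('wrist');im2=grab_frame('scene')
a=cv2.resize(im[0:400,0:640],(400,250));b=cv2.resize(im2[110:190,180:308],(400,250),interpolation=cv2.INTER_CUBIC)
cv2.imwrite('pics/w6.png',np.hstack([a,b])[:,:,::-1])
print([(d['conf'],d['extent']) for d in silhouettes('scene','house_mid')][:4])
a=np.radians(15);b=np.radians(20);x0=np.array([np.cos(a),np.sin(a),0]);Y=np.array([-np.sin(a),np.cos(a),0]);Z=-np.sin(b)*x0+np.cos(b)*np.array([0,0,1]);X=np.cos(b)*x0+np.array([0,0,np.sin(b)])
q=[np.array([.540,-.256,.018])+X*.01+Y*y+Z*z for y,z in[(-.055,0),(.055,0),(.055,.105),(0,.16),(-.055,.105)]]
print(proj('scene',np.array(q)).round(1).tolist())
```

```text
[(0.92, [215.2, 119.7, 250.8, 173.8]), (0.68, [426.6, 204.2, 471.3, 259.0]), (0.67, [338.8, 240.7, 368.3, 295.6])]
[[218.6, 170.1], [253.0, 172.9], [252.2, 140.6], [233.7, 121.7], [216.8, 138.0]]
```

View pics/w6.png

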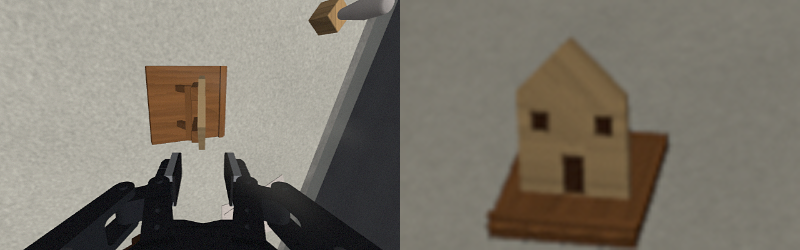

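The panel leans on the slats, point up (scene crop: point at (571,38), foot at y≈193). Its outline matches the flush prediction to about 2 px, and the gripper is clear.

```bash
python3 -c "
from rig import *
print(sign_off())"
```

```text
the job is handed in; nothing more can be done
None
```

The wood house panel is leaning point up on the stand, against both slats and centred, with the gripper clear; I handed the job in at about 15.5 s of 38 s, and no verdict came back. I saw no contact with the other two panels but took no rack picture after the grasp.

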